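# Refit a washed cleaning roller on a film scanner's roller turret

### The arm

A 6-joint arm with a two-finger parallel gripper is mounted at the origin on the work surface. World frame = base frame: x ahead of the robot, y to its left, z up, the work surface at z = 0. Lengths are in m, angles in rad, forces in N, time in s.
With the tool pointing down it reaches from about 0.375 to 0.9 m from the base axis. Payload 3.1 kg.
Tool frame: the origin (TCP) lies on the centre line of the jaws, within the pads' length; the fingertips stand 17 mm ahead of it and the grasp point (between the pads) lies 2 mm behind it; y points along the fingers, z is the direction in which the jaws open and shut, and the axes are right-handed (so a half turn about y gives the same grasp; the last joint's range is limited). The gripper opens to 85 mm and grips with 20 to 120 N. Pads are 22 mm wide; open, the fingers measure 114 mm over their backs; the gripper's body (76 mm by 85 mm) begins 54 mm behind the grasp point. The pads swing forward as they close: fully open they stand 13 mm farther back than shut.
Start: joints at [-0.178, 0.527, 1.433, -0, 1.181, -0.178], TCP at [0.625, 0, 0.248] pointing down, gripper open.
Joint ranges: [-3.08, 3.08], [-0.75, 2.2], [0.22, 2.44], [-1.43, 4.57], [0, 2.65], [-2.85, 2.85]. Speed limits (rad/s): [2.79, 2.79, 3.14, 3.14, 3.14, 3.14].

### API

Orientations are given as a unit quaternion [x, y, z, w].
In Python, from station import manip gives the robot as it stands.
- The arm moves only by the shell command python3 -m handwheel 'ROWS' [FORCE]. ROWS is JSON, one flat list of numbers, 7 for each row, row after row: the shift along the tool's x, y, z in cm, then the turn, a rotation vector about the tool's x, y, z in rad, then the finger opening in cm, from 0 to 8.54. A call has 1 to 10 rows; each row is the pose to reach, as a shift and turn from the pose commanded when the call began, along the tool's axes at that moment; what a row does not reach only later rows make up. A row lasts 1/12 s, in which the tool goes at most 41.7 mm and 7.16 degrees, less where a joint would pass 70% of its speed; a pose out of reach is approached as far as the arm can. A call with a gripper value outside its range is refused whole. The fingers move at their own pace and stop on an object; FORCE is the grip in N (left out, the last holds). Time passes only in rows, so rows that repeat a pose let the fingers close. It gives the time, the measured TCP pose, the force and the opening at its end, in the units of the state.
- manip.sense(): the state, without advancing time (a new reading comes with each control period).
- manip.snapshot(name): name is "scene" or "side" or "wrist"; returns a dict with "frame" (384x512x3 uint8, red, green, blue), "depth" (384x512 float32, m along the optical axis (not along the pixel's ray), 0 where there is no reading), "camera_matrix" (3x3 intrinsics, pixels), "rvec" (rotation vector, rad) and "tvec" (3), from world to camera coordinates, as OpenCV has them. Camera axes: x right, y down, z forward; pixel columns grow to the right and rows downward; lengths in m; the calibration is good to about 2 mm. A picture is of the moment at which its call begins.
- manip.sign_off(): hands the job in, once; it reports no verdict.
The state is a dict: "t": time; "q": joint angles; "qd": joint speeds; "tau": joint torques, N m; "tcp_pos": TCP position; "tool_rot": TCP orientation; "force": force on the tool from outside, world axes, zero at the start; "ft_torque": the same for the moment, N m; "finger_gap": opening from 0.0 (shut) to 1.0 (fully open).
Only numpy, scipy, OpenCV 4.12 (cv2) and the standard library are available. Lean on these libraries where they do the work, as an engineer would, in place of code of your own. Each camera call takes 0.05 s, during which the arm holds its last target.

### The job

Turn the film scanner's cleaning-roller turret by its knob until the one empty post stands in the middle of the dust cover's loading notch. Then take the washed full-height roller from the drying tray (not the half-height one) and push it down over that post, past the sprung balls near its tip, until it clicks fully home on the post's foot; let go and leave the turret where it is. Do not lean on the clear cover or shove or tip the other things on the bench.

Things in the scene. Friction and masses are not known exactly. Their poses are not given: they have to be found in the camera images.
- deck: Film scanner: a fixed grey box, 400 deep x 570 wide x 85 high, white top; on it a round four-post turret under a clear cover, two reel plates and a gate. Origin: on the turret's axis at table level; x points away from the operator's side (from the loading notch to the turret's axis), y to the left, z up.
- turret (a joint): Turret angle, rad. A 196 mm aluminium disc, turning on a vertical axis; posts every 90 degrees, 75 mm from the axis. 0 = the empty post stands at load_point, in the middle of the notch; grows anticlockwise from above. Starts between 0.6 and 1.4; free to turn further either way. Stays where it is left: friction about 0.15 N m, no click stops.
- knob_grip (a point): Turret knob, black, above the cover, turns with the turret. Its grip is an upright bar 36 long x 14 thick, 44 high, on a skirt 36 across. Point: on the turret's axis, 15 below the bar's top, 38 above the cover's top and about 27 above the skirt. Local x runs along the bar, which is in line with the empty post (post on the -x side); the faces to pinch look along local y.
- load_point (a point): Fixed point on the deck, middle of the notch, 101 above the table, 75 in front of the turret's axis: where post_seat must be brought. Axes as the deck's.
- post_seat (a point): Empty steel post, upright, 16 dia, 54 tall, tapering to 9 dia over its last 6; turns with the turret. Point: on its axis at its foot, on the top face of the 28 dia flange that the roller rests on. z up; x points to the turret's axis.
- post_tip (a point): Top of the empty post, on its axis, 54 above post_seat. Two opposed sprung balls, 8 dia, stand 2.7 proud of the post 11 below this point, on its local x sides. A roller takes about 8 to 15 N to pass over them; they drag in the bore (it stays where released) until, 3 above home, they spring out over its top and pull it down: the click.
- cover: Clear 4 mm plate on four pins over the turret, 214 wide, top face 163 above the table, its underside 58 above post_seat. A notch 156 wide, open to the operator's side, runs back to 49 behind load_point. Fixed to the deck; same origin and axes.
- roller: Washed full-height roller, to be fitted: dark grey sleeve 38 dia, 40 tall, black core with an 18.4 bore right through, 60 to 130 g, both ends alike. Stands upright in the tray. Origin: centre of its lower face; z along the bore.
- roller_mid (a point): Middle of the full-height roller, on its axis, 20 above its lower face. 20 above post_seat when home.
- short_roller: Half-height roller: same 38 dia and bore but 20 tall; stands in the tray about 130 from the other, on either side of it. Leave it. Origin: centre of its lower face.
- tray: Steel drying tray with a white mat, fixed, 300 x 210, lip 14 high, floor 5 above the table. Origin: centre of its underside; x along its length. The rollers stand near its x axis, 66 either side of its middle.
- blower: Black rubber blower bulb, 54 dia, 100 tall, standing behind the tray. Origin: centre of its foot. Leave it.
- brush: Wooden brush 170 long, lying along the tray's +y side, 76 from its middle. Origin: its middle. Leave it.
- loupe: Dark loupe, 42 dia, 42 tall, behind the tray. Origin: centre of its foot. Leave it.
- film_can: Round aluminium film can, 104 dia, 36 tall, behind the tray. Origin: centre of its underside. Leave it.
- film_core: Black ring-shaped film core, 50 dia, 35 tall, left of the tray. Origin: centre of its underside. Leave it.
- air_can: White spray can, 52 dia, 170 tall, left of the tray. Origin: centre of its underside. Leave it.

How it is judged:
On the way:
1. the empty post has been brought into the loading notch, before the roller goes on (value of joint turret between -0.12 and 0.12 rad and horizontal distance between roller_mid and post_seat above 0.05 m), for 0.2 s.
At the end, for the whole second after the job is handed in: The empty post is in the middle of the notch (turret within 0.12 rad of 0) and the full-height roller is home on it: upright within 0.06 rad, its middle 17 to 22 mm above the post's foot flange and within 3 mm of the post's axis, at rest (value of joint turret between -0.12 and 0.12 rad and z of roller_mid in the frame of post_seat between 0.017 and 0.022 m and horizontal distance between roller_mid and post_seat below 0.003 m and angle between the z axis of roller and the z axis of deck, either way round below 0.06 rad and linear speed of roller below 0.02 m/s); the robot touches nothing.
It fails at once if another thing on the bench was shoved more than 40 mm (distance of any of short_roller, blower, brush, loupe, film_can, film_core, air_can from where it was at the start of the episode above 0.04 m).
It fails at once if another thing on the bench was tipped (angle between any of short_roller, blower, loupe, film_can, film_core, air_can's own z axis and vertical above 0.6 rad).
It fails at once if the arm leant on the clear cover (more than 15 N) (contact force between any of the arm, the fingers and cover above 15 N).
It also fails if it takes over 54 s, if anything falls off the work surface, if the arm or the gripper's body presses on something with over 40 N, if the wrist force passes 120 N, or if a joint passes its speed limit or range.

## Working session

There is one attempt and no reset: what is moved stays moved. The work goes in short steps, Python scripts to look and compute and a shell command to move; the robot and the scene stay as the last step left them, time stands still between calls to the robot, and variables do not carry over. Pictures are saved under pics/ and viewed, and the job is handed in when it is done.

```bash
ls; mkdir -p pics; cat > h.py <<'E'
import numpy as np,cv2
from station import manip
from scipy.spatial.transform import Rotation as R
def snap(n,f):
    s=manip.snapshot(n); cv2.imwrite('pics/'+f+'.png',cv2.cvtColor(s['frame'],cv2.COLOR_RGB2BGR)); np.savez('pics/'+f+'.npz',**s); return s
def load(f): return np.load('pics/'+f+'.npz')
def px(s,u,v,d=None):
    d=s['depth'][v,u] if d is None else d
    K=s['camera_matrix'];c=np.array([(u-K[0,2])/K[0,0]*d,(v-K[1,2])/K[1,1]*d,d])
    return R.from_rotvec(np.ravel(s['rvec'])).as_matrix().T@(c-np.ravel(s['tvec']))
def pz(s,u,v,z):
    K=s['camera_matrix'];M=R.from_rotvec(np.ravel(s['rvec'])).as_matrix().T
    o=-M@np.ravel(s['tvec']);r=M@np.array([(u-K[0,2])/K[0,0],(v-K[1,2])/K[1,1],1]);return o+r*(z-o[2])/r[2]
def proj(s,p):
    return cv2.projectPoints(np.atleast_2d(np.float64(p)),np.ravel(s['rvec']),np.ravel(s['tvec']),s['camera_matrix'],None)[0][:,0]
def cloud(s):
    d=s['depth'];K=s['camera_matrix'];v,u=np.mgrid[:d.shape[0],:d.shape[1]]
    c=np.stack([(u-K[0,2])/K[0,0]*d,(v-K[1,2])/K[1,1]*d,d],-1)
    M=R.from_rotvec(np.ravel(s['rvec'])).as_matrix(); p=(c-np.ravel(s['tvec']))@M; p[d==0]=np.nan; return p
def rel(p):  # world point -> tool shift cm
    s=manip.sense(); return R.from_quat(s['tool_rot']).inv().apply(np.array(p)-s['tcp_pos'])*100
E
python3 - <<'E'
from h import *
s=manip.sense(); print(s); print(R.from_quat(s['tool_rot']).as_matrix().round(3))
for n in ['scene','side','wrist']: x=snap(n,n+'0'); print(n, -R.from_rotvec(np.ravel(x['rvec'])).as_matrix().T@np.ravel(x['tvec']))
E
```

```text
pics
{'t': 0.0, 'q': array([-1.78511199e-01,  5.28450604e-01,  1.43389437e+00,  4.67286221e-06,
        1.18138437e+00, -1.78514216e-01]), 'qd': array([ 0.00158947, -0.00062881,  0.00055097,  0.00026461, -0.00194333,
        0.00045056]), 'tau': array([ 2.50220628e-04, -4.42344439e+01, -1.78024775e+01, -2.06930472e-04,
        8.36740597e-03,  2.24214921e-05]), 'tcp_pos': array([6.24329326e-01, 1.44703807e-04, 2.47345655e-01]), 'tool_rot': array([-0.5004296 ,  0.50062081, -0.499378  ,  0.49957045]), 'force': array([ 0.00998909,  0.73501923, -0.2135178 ]), 'ft_torque': array([ 0.01570655, -0.01850168,  0.01946758]), 'finger_gap': 0.9974688436348252}
[[ 0.    -0.002  1.   ]
 [-1.     0.     0.   ]
 [-0.    -1.    -0.002]]
scene [1.34958429 0.10624584 0.74277901]
side [0.50713351 0.69628804 0.77849335]
wrist [0.62446818 0.07029112 0.37463768]
```

View pics/scene0.png

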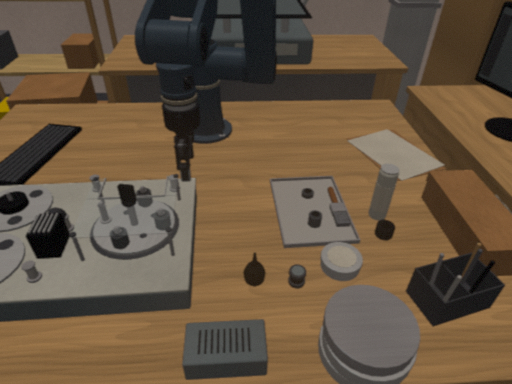

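View pics/side0.png

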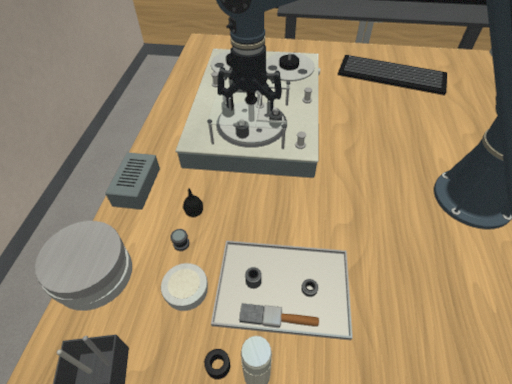

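View pics/wrist0.png

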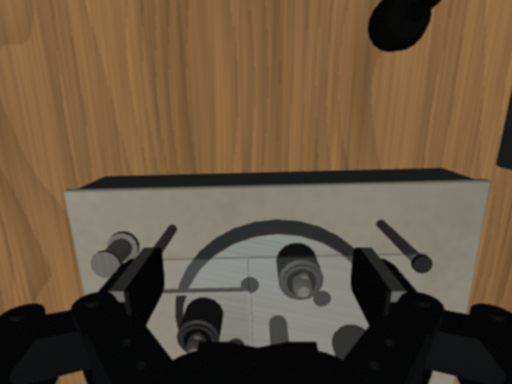

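```bash
python3 - <<'E'
from h import *
a=cv2.imread('pics/scene0.png')[150:320,0:230];cv2.imwrite('pics/z1.png',cv2.resize(a,None,fx=3.4,fy=3.4,interpolation=cv2.INTER_CUBIC))
a=cv2.imread('pics/side0.png')[40:180,170:340];cv2.imwrite('pics/z2.png',cv2.resize(a,None,fx=4.2,fy=4.2,interpolation=cv2.INTER_CUBIC))
E
```

```text
(no output)
```

View pics/z1.png

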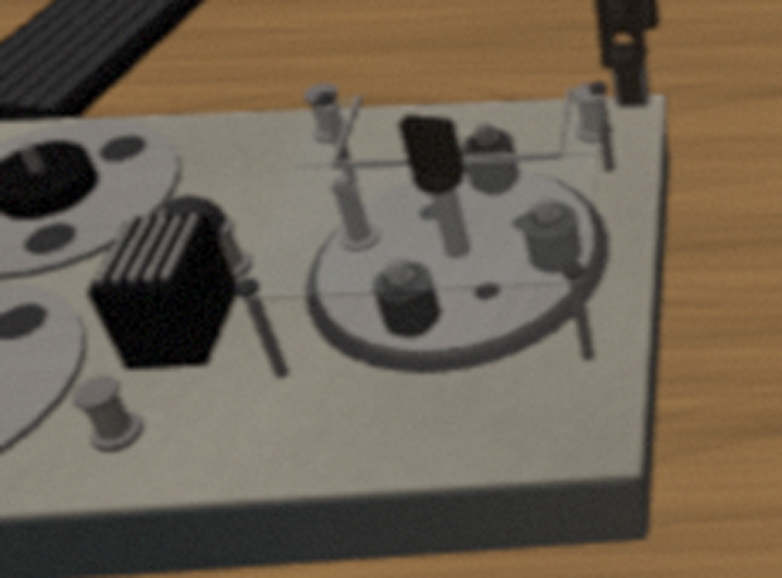

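View pics/z2.png

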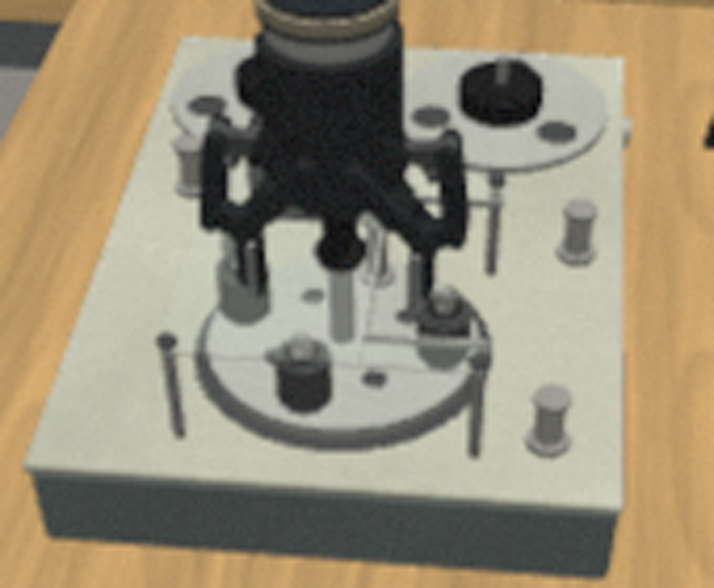

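```bash
python3 - <<'E'
from h import *
S=load('scene0');D=load('side0');W=load('wrist0')
for s,n in((S,'scene'),(D,'side'),(W,'wrist')):
    p=cloud(s).reshape(-1,3)
    m=(abs(p[:,2]-.085)<.006)&(p[:,1]<.15)&(p[:,0]>.3)&(p[:,0]<.95)
    q=p[m]; print(n,m.sum(),np.percentile(q,[1,99],0).round(3).tolist() if m.sum() else '', np.median(q[:,2]))
    if m.sum(): print(cv2.minAreaRect(np.float32(q[:,:2])))
# knob in scene: window
p=cloud(S)[180:212,112:140].reshape(-1,3); m=p[:,2]>.172; q=p[m];print(len(q),q.min(0),q.max(0),q.mean(0))
t=q[q[:,2]>.210];print('top',len(t),t.min(0),t.max(0),t.mean(0),cv2.minAreaRect(np.float32(t[:,:2])))
# disc edges heights
p=cloud(S);print(np.array([p[v,u] for u,v in[(110,230),(150,235),(135,205)]]))
E
```

```text
scene 11585 [[0.452, -0.441, 0.082], [0.85, -0.003, 0.09]] 0.08613891605721084
((0.6464869976043701, -0.20090952515602112), (0.4083313047885895, 0.694290280342102), 1.6400585174560547)
side 6660 [[0.447, -0.562, 0.08], [0.848, 0.002, 0.091]] 0.08374267100244392
((0.6480212211608887, -0.21380549669265747), (0.401854008436203, 0.7212598919868469), 1.5397098064422607)
wrist 30564 [[0.445, -0.194, 0.084], [0.842, 0.001, 0.089]] 0.08653005374543815
((0.6429934501647949, -0.04605598747730255), (0.40411850810050964, 0.3867473304271698), 1.3109787702560425)
329 [ 0.63954906 -0.16321442  0.17223621] [ 0.6643419  -0.12575071  0.21865801] [ 0.65137389 -0.14319624  0.19606862]
top 86 [ 0.63954906 -0.16088649  0.21008261] [ 0.65646403 -0.12630762  0.21865801] [ 0.64833071 -0.14329017  0.21526466] ((0.646908164024353, -0.14399389922618866), (0.03413305804133415, 0.013814488425850868), 79.2872543334961)
[[ 0.73633565 -0.16688228  0.1636645 ]
 [ 0.68742755 -0.09908728  0.09647061]
 [ 0.65316542 -0.12874604  0.163311  ]]
```

```bash
python3 - <<'E'
from h import *
S=load('scene0');D=load('side0');W=load('wrist0')
print('seat scene',pz(S,360/3.4,150+238/3.4,.103),'tip scene',pz(S,343/3.4,150+175/3.4,.155),'seat side',pz(D,170+378/4.2,40+276/4.2,.101))
# deck edge fits
for s,n in((D,'side'),(W,'wrist'),(S,'scene')):
    p=cloud(s); ok=abs(p[...,2]-.085)<.004
    q=p[ok]; xs=[]
    for x in np.arange(.47,.83,.01):
        r=q[(abs(q[:,0]-x)<.005)&(q[:,1]<.05)]
        if len(r)>5: xs.append((x,np.percentile(r[:,1],98.5)))
    xs=np.array(xs); f=np.polyfit(xs[:,0],xs[:,1],1); r=xs[:,1]-np.polyval(f,xs[:,0]);g=abs(r)<.004;f=np.polyfit(xs[g,0],xs[g,1],1);print(n,'+y edge yaw',np.degrees(np.arctan(f[0])),f,np.std(r[g]),g.sum())
    for side in(-1,1):
        ys=[]
        for y in np.arange(-.45,-.01,.01):
            r=q[(abs(q[:,1]-y)<.005)&(q[:,0]>.4)&(q[:,0]<.9)]
            if len(r)>5: ys.append((y,np.percentile(r[:,0],50+48.5*side)))
        ys=np.array(ys);f=np.polyfit(ys[:,0],ys[:,1],1)
        for _ in range(4):
            r=ys[:,1]-np.polyval(f,ys[:,0]);g=abs(r)<max(.003,np.median(abs(r)));f=np.polyfit(ys[g,0],ys[g,1],1)
        print(n,side,'yaw',-np.degrees(np.arctan(f[0])),f,g.sum())
E
```

```text
seat scene [ 0.63553017 -0.21413547  0.103     ] tip scene [ 0.6259213  -0.21644252  0.155     ] seat side [ 0.62583796 -0.20770217  0.101     ]
side +y edge yaw 1.6709006372390796 [ 0.02917099 -0.02008946] 0.0014227615209382876 36
side -1 yaw 1.0710239634595615 [-0.01869507  0.44536975] 44
side 1 yaw 1.8399288669500378 [-0.03212386  0.83739812] 40
wrist +y edge yaw 1.3943307170270638 [ 0.02434047 -0.01754676] 0.00021162590270116467 36
wrist -1 yaw 31.49803403575852 [-0.61275359  0.40732334] 10
wrist 1 yaw 4.368568766833966 [-0.076394   0.8351795] 13
scene +y edge yaw 1.0993157086185317 [ 0.01918903 -0.01822063] 0.001743597969635101 36
scene -1 yaw -0.9288485935543491 [0.01621289 0.46099685] 22
scene 1 yaw 1.5572698742975606 [-0.02718618  0.84249925] 36
```

```bash
python3 -m handwheel '[4,-1.5,0.3,0,0,0,8.5, 8,-3,0.6,0,0,0,8.5, 12,-4.5,0.6,0,0,0,8.5, 16,-6,0.6,0,0,0,8.5, 20,-7,0.6,0,0,0,8.5, 24,-7,0.6,0,0,0,8.5, 25,-7,0.6,0,0,0,8.5, 25,-7,0.6,0,0,0,8.5]' 40
python3 - <<'E'
from h import *
snap('wrist','w1');snap('side','s1')
E
```

```text
t: 0.82
tcp_pos: [0.6304, -0.2542, 0.3176]
tool_rot: [0.499, -0.501, 0.501, -0.498]
force: [-0.0, -0.1, -0.3]
finger_gap: 0.996
```

View pics/w1.png

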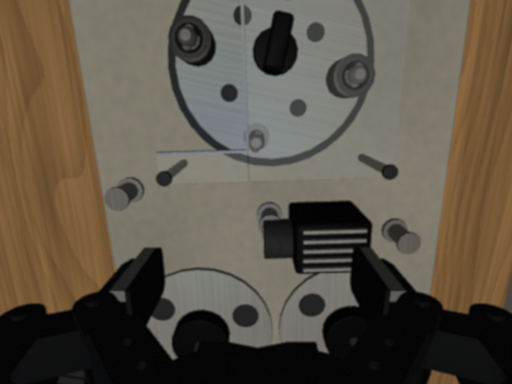

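```bash
python3 - <<'E'
from h import *
W=load('w1')
p=cloud(W);m=(p[...,2]>.207)&(p[...,2]<.225);m[90:]=0;q=p[m];print(len(q),q.mean(0),cv2.minAreaRect(np.float32(q[:,:2])))
u,s,vt=np.linalg.svd(q[:,:2]-q[:,:2].mean(0),full_matrices=False);print('pca ang',np.degrees(np.arctan2(vt[0,1],vt[0,0])))
a=cv2.imread('pics/w1.png')[0:190,150:400];cv2.imwrite('pics/z3.png',cv2.resize(a,None,fx=3.1,fy=3.1,interpolation=cv2.INTER_CUBIC))
E
```

```text
1251 [ 0.64495097 -0.14399103  0.21698594] ((0.6451057195663452, -0.14377361536026), (0.03607410565018654, 0.014007301069796085), 78.08749389648438)
pca ang -101.97458195887278
```

View pics/z3.png

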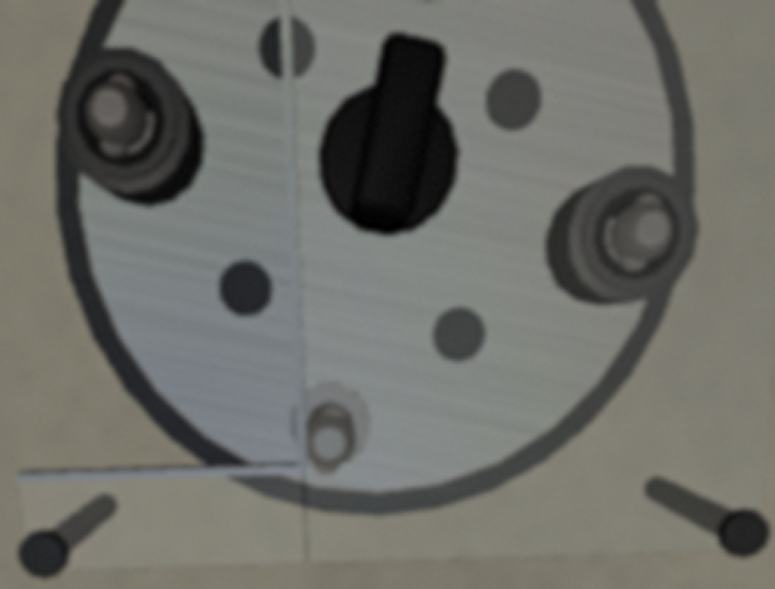

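```bash
python3 - <<'E'
from h import *
W=load('w1');print(pz(W,150+330/3.1,440/3.1,.155))
s=manip.sense();print(rel([.6455,-.144,.26]),rel([.6455,-.144,.199]),R.from_quat(s['tool_rot']).as_matrix().round(3))
E
```

```text
[ 0.62997075 -0.21668065  0.155     ]
[-10.5293033    5.75086844   1.51044703] [-10.51541043  11.85084344   1.52103066] [[-0.001 -0.002  1.   ]
 [-1.     0.002 -0.001]
 [-0.002 -1.    -0.002]]
```

```bash
python3 -m handwheel '[-3.5,1.9,0.5,0,0.1,0,8.5, -7,3.8,1,0,0.209,0,8.5, -10.5,5.7,1.5,0,0.209,0,8.5, -10.5,5.7,1.5,0,0.209,0,8.5, -10.5,8.5,1.5,0,0.209,0,8.5, -10.5,10.5,1.5,0,0.209,0,8.5, -10.5,11.8,1.5,0,0.209,0,8.5,-10.5,11.8,1.5,0,0.209,0,8.5]' 40
python3 - <<'E'
from h import *
snap('wrist','w2');print(rel([.6455,-.144,.199]))
E
```

```text
t: 1.58
tcp_pos: [0.6435, -0.1415, 0.1967]
tool_rot: [-0.447, 0.551, -0.546, 0.445]
force: [-0.6, 0.4, -0.5]
finger_gap: 0.995
[ 0.1444073  -0.04386982  0.11486246]
```

View pics/w2.png

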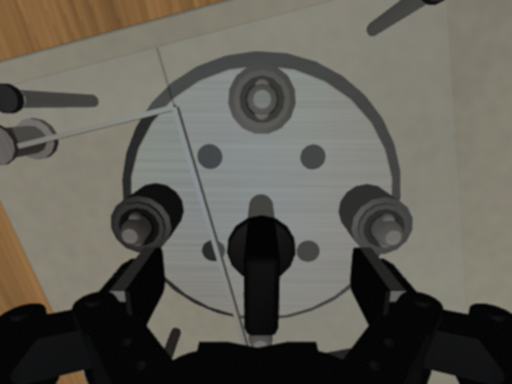

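```bash
python3 -m handwheel '[0.1,0,0.1,0,0,0,6, 0.1,0,0.1,0,0,0,4, 0.1,0,0.1,0,0,0,2, 0.1,0,0.1,0,0,0,1, 0.1,0,0.1,0,0,0,1, 0.1,0,0.1,0,0,0,1,0.1,0,0.1,0,0,0,1,0.1,0,0.1,0,0,0,1]' 40
python3 -c "
from h import *
print(manip.sense()['q'],rel([.6455,-.144,.199]))"
```

```text
t: 2.3
tcp_pos: [0.6444, -0.1458, 0.201]
tool_rot: [-0.446, 0.551, -0.548, 0.444]
force: [-6.4, 0.4, 5.0]
finger_gap: 0.156
[-3.90833888e-01  6.29057591e-01  1.37795961e+00 -1.17532475e-03
  1.13979313e+00 -1.81511748e-01] [-0.19673723  0.20311693  0.07411797]
```

```bash
python3 -m handwheel '[0,-0.1,-0.1,0,0.08,0,1, 0,-0.1,-0.1,0,0.18,0,1, 0,-0.1,-0.1,0,0.28,0,1, 0,-0.1,-0.1,0,0.38,0,1, 0,-0.1,-0.1,0,0.48,0,1, 0,-0.1,-0.1,0,0.58,0,1, 0,-0.1,-0.1,0,0.68,0,1, 0,-0.1,-0.1,0,0.68,0,1, 0,-0.1,-0.1,0,0.68,0,1]' 60
python3 -c "
from h import *
print(manip.sense()['q'],manip.sense()['ft_torque'])
snap('wrist','w3');snap('scene','sc3')"
```

```text
t: 3.05
tcp_pos: [0.6432, -0.145, 0.2011]
tool_rot: [-0.238, 0.668, -0.665, 0.234]
force: [-6.1, 1.4, 1.6]
finger_gap: 0.154
[-3.90918854e-01  6.27616343e-01  1.38079567e+00 -1.55357345e-05
  1.13946978e+00  4.98915733e-01] [ 0.24528654  0.55261775 -0.05077061]
```

View pics/w3.png

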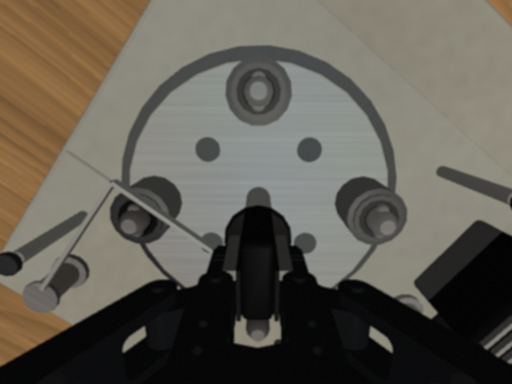

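```bash
python3 -m handwheel '[0,0,0,0,0.08,0,1, 0,0,0,0,0.18,0,1, 0,0,0,0,0.28,0,1, 0,0,0,0,0.38,0,1, 0,0,0,0,0.48,0,1, 0,0,0,0,0.58,0,1, 0,0,0,0,0.66,0,1, 0,0,0,0,0.66,0,1, 0,0,0,0,0.66,0,1]' 60
python3 -c "
from h import *
print(manip.sense()['q'],manip.sense()['ft_torque'], np.degrees(np.arctan2(*R.from_quat(manip.sense()['tool_rot']).as_matrix()[[1,0],2])))
snap('wrist','w4');snap('scene','sc4')
a=cv2.imread('pics/sc4.png')[150:320,0:230];cv2.imwrite('pics/z4.png',cv2.resize(a,None,fx=3.4,fy=3.4,interpolation=cv2.INTER_CUBIC))"
```

```text
t: 3.9
tcp_pos: [0.6428, -0.1438, 0.2011]
tool_rot: [-0.01, 0.709, -0.705, 0.005]
force: [-5.4, 3.5, 2.1]
finger_gap: 0.158
[-0.39007241  0.6272619   1.38170066  0.0016973   1.14068101  1.15884866] [ 0.54142352  0.54523703 -0.13040562] -88.78844297245713
```

View pics/w4.png

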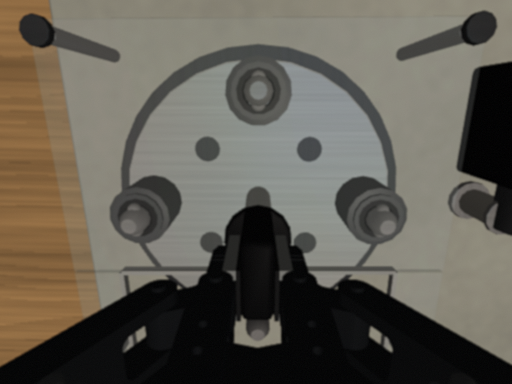

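View pics/z4.png

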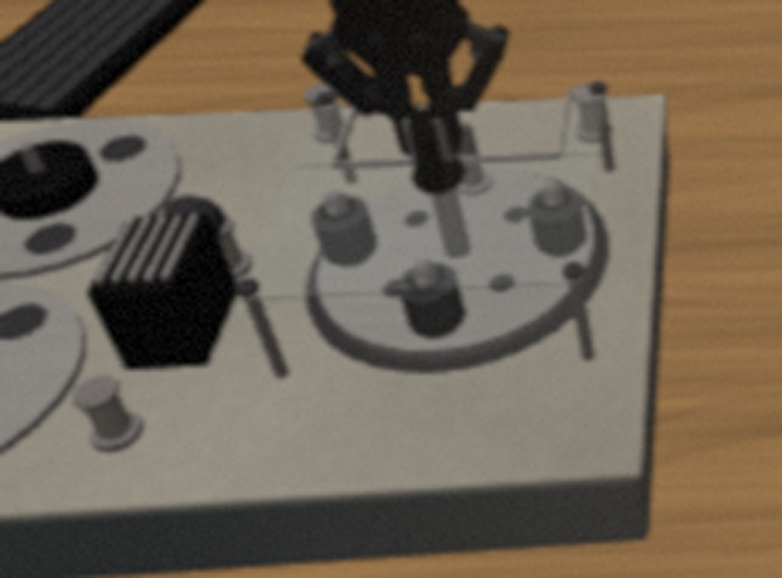

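```bash
python3 -m handwheel '[0,0,0,0,0,0,3, 0,0,0,0,0,0,5, 0,0,0,0,0,0,7, 0,0,0,0,0,0,8.5, 0,-1,0,0,0,0,8.5, 0,-4,0,0,0,0,8.5, 3,-8,0,0,0,0,8.5, 7,-11,0,0,0,0,8.5, 10,-12,0,0,0,0,8.5, 10,-12,0,0,0,0,8.5]' 40
python3 - <<'E'
from h import *
snap('wrist','w5');snap('side','s5')
for n in('side0','scene0'):
    s=load(n);p=cloud(s);q=p.reshape(-1,3)
    m=(q[:,0]>.35)&(q[:,0]<.8)&(q[:,1]>.15)&(q[:,1]<.6)&(q[:,2]>.018)&(q[:,2]<.06)
    img=np.zeros(p.shape[:2],np.uint8);img.reshape(-1)[m]=1
    c,l,st,ce=cv2.connectedComponentsWithStats(img)
    for i in range(1,c):
        if st[i,4]>25: r=p[l==i];t=r[r[:,2]>np.percentile(r[:,2],95)-.004];print(n,st[i],'mean',r.mean(0).round(3),'min',r.min(0).round(3),'max',r.max(0).round(3),'top',t[:,:2].mean(0).round(4),cv2.minEnclosingCircle(np.float32(t[:,:2])))
E
```

```text
t: 4.83
tcp_pos: [0.5424, -0.1481, 0.326]
tool_rot: [0.007, -0.706, 0.708, -0.008]
force: [-0.4, -0.3, 0.4]
finger_gap: 0.998
side0 [183 199  19  18 249] mean [0.757 0.166 0.042] min [0.736 0.15  0.018] max [0.783 0.177 0.06 ] top [0.7603 0.16  ] ((0.7607195973396301, 0.1575760394334793), 0.016910633072257042)
side0 [170 229  17  18 238] mean [0.768 0.257 0.039] min [0.749 0.233 0.018] max [0.79  0.274 0.044] top [0.7698 0.2546] ((0.7695720791816711, 0.25375187397003174), 0.020766248926520348)
side0 [ 161  264   47   45 1652] mean [0.723 0.376 0.035] min [0.673 0.32  0.019] max [0.776 0.424 0.039] top [0.7243 0.3738] ((0.7246764898300171, 0.3722527027130127), 0.05186982452869415)
side0 [245 267  16  20 256] mean [0.572 0.337 0.038] min [0.555 0.315 0.019] max [0.591 0.353 0.048] top [0.5728 0.3341] ((0.5735118985176086, 0.3338768780231476), 0.0191199891269207)
side0 [301 279  17  16 172] mean [0.443 0.337 0.023] min [0.425 0.316 0.018] max [0.461 0.355 0.028] top [0.4428 0.3371] ((0.4433697760105133, 0.33650901913642883), 0.018592942506074905)
side0 [ 239  304   80   23 1076] mean [0
[... 1508 characters left out ...]
036] min [0.673 0.317 0.018] max [0.778 0.419 0.041] top [0.7282 0.3677] ((0.7262409925460815, 0.36784884333610535), 0.052358321845531464)
scene0 [256 261   9  24 149] mean [0.776 0.16  0.044] min [0.744 0.151 0.018] max [0.789 0.173 0.06 ] top [0.767  0.1588] ((0.7658026218414307, 0.15708765387535095), 0.014964772388339043)
scene0 [289 264  17  20 260] mean [0.775 0.249 0.039] min [0.748 0.23  0.018] max [0.793 0.27  0.047] top [0.7712 0.2499] ((0.7709286212921143, 0.2507571280002594), 0.021824412047863007)
scene0 [435 268   7  13  40] mean [0.797 0.586 0.041] min [0.793 0.582 0.018] max [0.8   0.588 0.06 ] top [0.7965 0.586 ] ((0.7972382307052612, 0.585304856300354), 0.0033433286007493734)
```

View pics/w5.png

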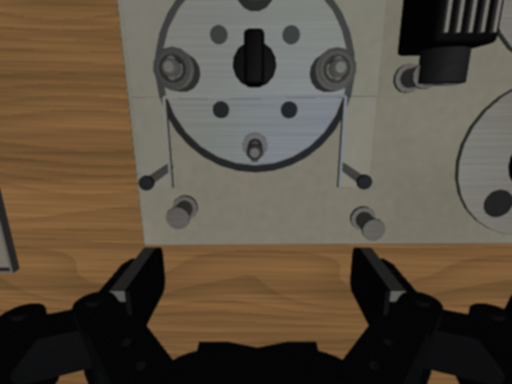

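View pics/s5.png

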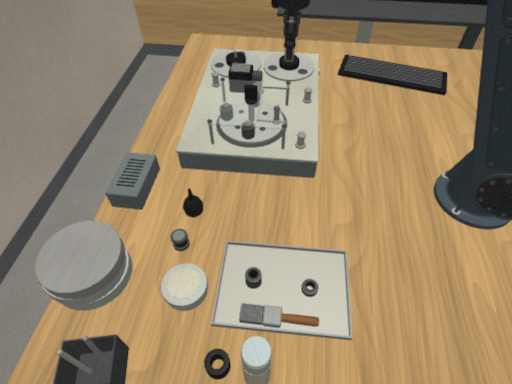

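```bash
python3 -m handwheel '[0.4,0,-4.5,0,0,0,6, 1,0,-9,0,0,0,6, 1.5,1,-13.5,0,0,0,6, 2,2,-18,0,0,0,6, 2.5,3,-22.5,0,0,0,6, 3,4,-27,0,0,0,6, 3.5,5,-31,0,0,0,6, 4,6,-35,0,0,0,6, 4,6.5,-39,0,0,0,6, 4,6.5,-43,0,0,0,6]'
python3 -m handwheel '[0,0,-3,0,0,0,5.8, 0,0,-5,0,0,0,5.8, 0,0,-5,0,0,0,5.8,0,0,-5,0,0,0,5.8]'
python3 - <<'E'
from h import *
snap('wrist','w6')
W=load('w5');p=cloud(W);m=(p[...,2]>.207)&(p[...,2]<.225);m[90:]=0;m[:,:200]=0;m[:,300:]=0;q=p[m];print(len(q),q.mean(0),cv2.minAreaRect(np.float32(q[:,:2])))
u,s,vt=np.linalg.svd(q[:,:2]-q[:,:2].mean(0),full_matrices=False);print('pca ang',np.degrees(np.arctan2(vt[0,1],vt[0,0])))
a=cv2.imread('pics/w5.png')[100:200,130:380];cv2.imwrite('pics/z5.png',cv2.resize(a,None,fx=3.2,fy=3.2,interpolation=cv2.INTER_CUBIC))
print(manip.sense()['q'])
E
```

```text
t: 5.77
tcp_pos: [0.4968, 0.2613, 0.2554]
tool_rot: [0.009, -0.707, 0.707, -0.007]
force: [1.7, 0.7, 0.1]
finger_gap: 0.705
t: 6.1
tcp_pos: [0.4965, 0.3103, 0.2564]
tool_rot: [0.009, -0.707, 0.707, -0.008]
force: [-0.8, -0.7, -1.4]
finger_gap: 0.676
1118 [ 0.64518798 -0.14402688  0.217014  ] ((0.6451229453086853, -0.14403213560581207), (0.036270059645175934, 0.014013370499014854), 0.5627591609954834)
pca ang -179.10227330331813
[ 3.66171705e-01  4.64244584e-01  1.52571802e+00 -5.74832513e-04
  1.15302073e+00  1.91419823e+00]
```

View pics/w6.png

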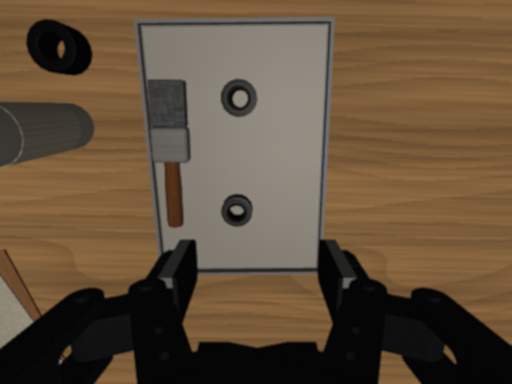

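View pics/z5.png

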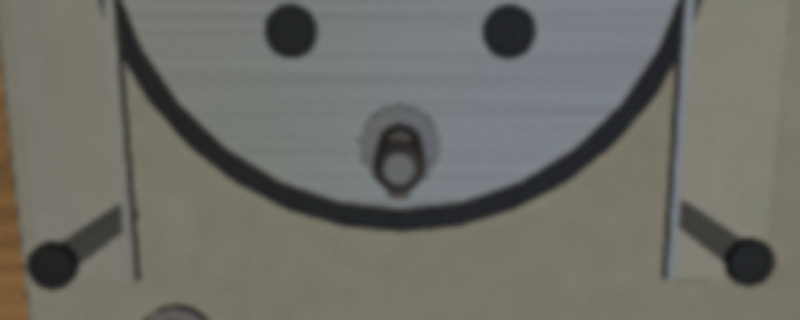

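```bash
python3 - <<'E'
from h import *
W=load('w5');print('tip',pz(W,130+399/3.2,100+165/3.2,.155))
s=load('w6');p=cloud(s);m=(p[...,2]>.04)&(p[...,2]<.05);m[:60]=0;m[150:]=0;m[:,:200]=0;m[:,280:]=0
q=p[m];print(len(q),np.median(q[:,2]),cv2.minEnclosingCircle(np.float32(q[:,:2])),cv2.fitEllipse(np.float32(q[:,:2])))
print(rel([.5735,.3315,.12]),rel([.5735,.3315,.031]))
E
```

```text
tip [ 0.57051938 -0.14554026  0.155     ]
851 0.04568075009814735 ((0.5730082988739014, 0.3308601379394531), 0.018997540697455406) ((0.5730955004692078, 0.3308803141117096), (0.031137026846408844, 0.031190671026706696), 154.7267303466797)
[-7.76708619 13.65148907 -2.07477145] [-7.77716769 22.55147924 -2.08333915]
```

```bash
python3 -m handwheel '[-3.5,2,-1,0,0,0,5.8, -7,4,-2,0,0,0,5.8, -7.7,7,-2.05,0,0,0,5.8, -7.7,10,-2.05,0,0,0,5.8, -7.7,13,-2.05,0,0,0,5.8, -7.7,13,-2.05,0,0,0,5.8,-7.7,13,-2.05,0,0,0,5.8]'
python3 - <<'E'
from h import *
snap('wrist','w7');print(rel([.573,.331,.031]))
E
```

```text
t: 6.73
tcp_pos: [0.572, 0.3291, 0.1258]
tool_rot: [0.009, -0.706, 0.708, -0.005]
force: [0.2, 0.2, -0.1]
finger_gap: 0.686
[ 0.04903898  9.70433747 -0.10881397]
```

View pics/w7.png

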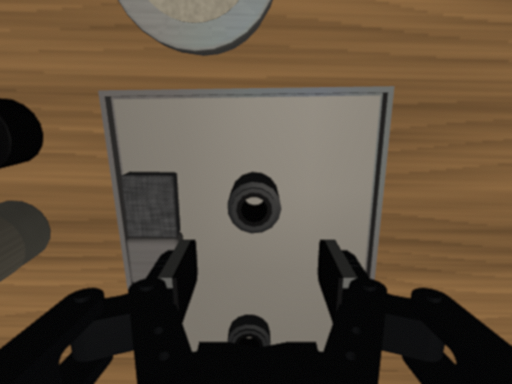

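```bash
python3 -m handwheel '[0.05,3,-0.1,0,0,0,5.8, 0.05,6,-0.1,0,0,0,5.8, 0.05,8.5,-0.1,0,0,0,5.8, 0.05,9.6,-0.1,0,0,0,5.8, 0.05,9.6,-0.1,0,0,0,5.8, 0.05,9.6,-0.1,0,0,0,5.8]'
python3 - <<'E'
from h import *
snap('side','s8');print(rel([.573,.331,.031]))
a=cv2.imread('pics/s8.png')[200:384,190:390];cv2.imwrite('pics/z8.png',cv2.resize(a,None,fx=3.2,fy=3.2,interpolation=cv2.INTER_CUBIC))
snap('wrist','w8')
E
```

```text
t: 7.28
tcp_pos: [0.5735, 0.3323, 0.0335]
tool_rot: [-0.007, 0.707, -0.707, 0.009]
force: [0.2, 0.4, -0.5]
finger_gap: 0.681
[0.10768636 0.31300988 0.14924699]
```

View pics/z8.png

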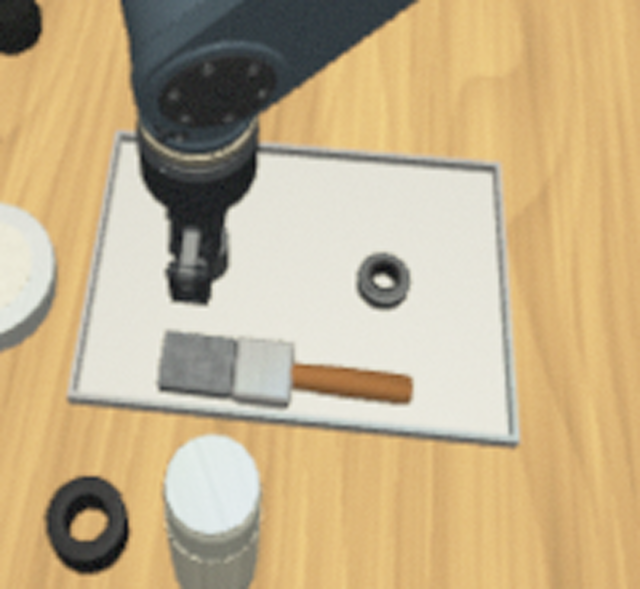

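View pics/w8.png

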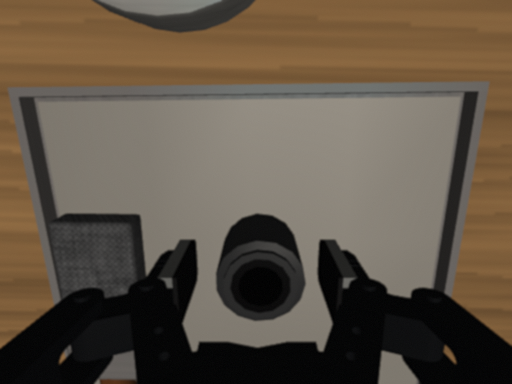

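```bash
python3 -m handwheel '[0.05,0.1,0.05,0,0,0,4.6, 0.05,0.1,0.05,0,0,0,3.8, 0.05,0.1,0.05,0,0,0,3.2, 0.05,0.1,0.05,0,0,0,3, 0.05,0.1,0.05,0,0,0,3, 0.05,0.1,0.05,0,0,0,3]' 70
python3 - <<'E'
from h import *
s=manip.sense();print(s['tcp_pos'],s['force'],s['finger_gap'],s['q'])
E
```

```text
t: 7.88
tcp_pos: [0.5727, 0.3318, 0.0327]
tool_rot: [-0.007, 0.707, -0.707, 0.009]
force: [-0.6, -1.0, 5.8]
finger_gap: 0.433
[0.57272475 0.33177629 0.0326517 ] [-0.59810715 -0.97378992  5.82591462] 0.43265159562975475 [ 3.56617161e-01  8.50203349e-01  1.46746935e+00 -1.94467323e-04
  8.21192759e-01  1.90564046e+00]
```

```bash
python3 -m handwheel '[0,-1,0,0,0,0,3, 0,-4,0,0,0,0,3, 0,-8,0,0,0,0,3, 0,-12,0,0,0,0,3, 0,-16,0,0,0,0,3, 0,-20,0,0,0,0,3, 0,-22,3,0,0,0,3, 0,-22,7,0,0,0,3, 0,-22,11,0,0,0,3, 0,-22,15,0,0,0,3]' 70
python3 -m handwheel '[0,0,4,0,0,0,3, 0,0,8,0,0,0,3, 0,0,12,0,0,0,3, 0,0,16,0,0,0,3, 0,0,20,0,0,0,3, 0,0,24,0,0,0,3, 0,0,28,0,0,0,3, 0,0,32,0,0,0,3]'
python3 - <<'E'
from h import *
snap('wrist','w9');print(rel([.5703,-.1453,.24]), manip.sense()['finger_gap'])
E
```

```text
t: 8.72
tcp_pos: [0.5745, 0.1805, 0.2522]
tool_rot: [-0.008, 0.707, -0.707, 0.009]
force: [0.7, -0.9, -1.3]
finger_gap: 0.426
t: 9.38
tcp_pos: [0.5813, -0.1402, 0.2513]
tool_rot: [-0.008, 0.707, -0.707, 0.008]
force: [-0.0, 0.5, -1.3]
finger_gap: 0.426
[ 1.22257688  1.14320088 -0.38591937] 0.4324221115953359
```

View pics/w9.png

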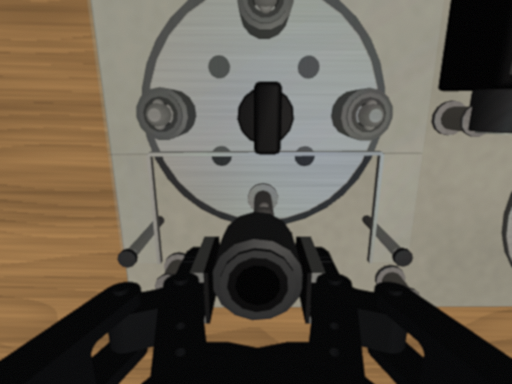

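```bash
python3 - <<'E'
from h import *
s=load('w9');t=manip.sense();tp=t['tcp_pos'];print(tp)
p=cloud(s);z=p[...,2];m=np.zeros(z.shape,bool);m[225:330,205:310]=True
q=p[m];print(np.percentile(q[:,2][np.isfinite(q[:,2])],[5,50,95]))
mm=m&(abs(z-(tp[2]+.0125))<.006);q=p[mm];
q=q[abs(q[:,1]-tp[1])<.022]
print(len(q),np.median(q[:,2]),cv2.minEnclosingCircle(np.float32(q[:,:2])),q.mean(0))
A=np.c_[q[:,:2]-q[:,:2].mean(0),np.ones(len(q))];print('tilt',np.linalg.lstsq(A,q[:,2],rcond=None)[0])
a=cv2.imread('pics/w9.png')[150:340,180:350];cv2.imwrite('pics/z9.png',cv2.resize(a,None,fx=3.1,fy=3.1,interpolation=cv2.INTER_CUBIC))
E
```

```text
[ 0.58255969 -0.14885912  0.25149288]
[0.00095466 0.2615972  0.2712459 ]
4874 0.2645318332989741 ((0.5814305543899536, -0.14330941438674927), 0.02142546884715557) [ 0.58408958 -0.14280622  0.26378769]
tilt [-0.03402283  0.00892777  0.26378769]
```

View pics/z9.png

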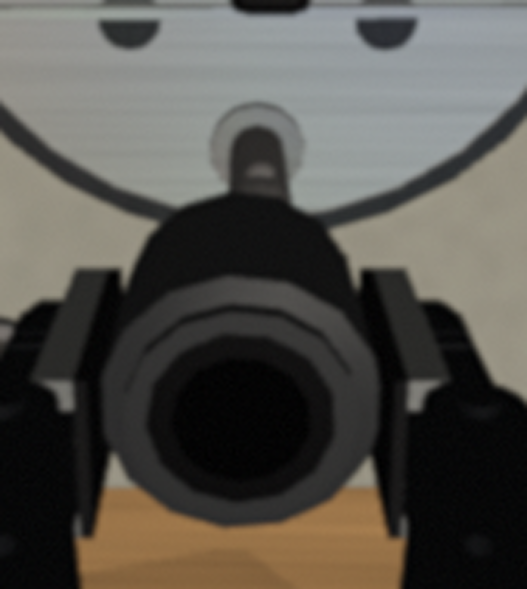

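```bash
python3 -m handwheel '[0.6,0.5,-0.2,0,0,0,3, 1.2,1.3,-0.35,0,0,0,3, 1.2,1.6,-0.35,0,0,0,3,1.2,1.6,-0.35,0,0,0,3,1.2,1.6,-0.35,0,0,0,3]'
python3 - <<'E'
from h import *
s=snap('wrist','w10');snap('scene','sc10');snap('side','s10')
t=manip.sense();tp=t['tcp_pos'];print(tp,t['force'],R.from_quat(t['tool_rot']).as_matrix().round(4))
p=cloud(s);z=p[...,2];m=np.zeros(z.shape,bool);m[225:330,213:305]=True
for c in range(216,304,8): print(c,(z[230:325:8,c]-tp[2]).round(4))
a=cv2.imread('pics/w10.png')[150:340,180:350];cv2.imwrite('pics/z10.png',cv2.resize(a,None,fx=3.1,fy=3.1,interpolation=cv2.INTER_CUBIC))
E
```

```text
t: 9.85
tcp_pos: [0.5699, -0.1342, 0.2348]
tool_rot: [-0.008, 0.707, -0.707, 0.008]
force: [1.0, -1.0, -1.4]
finger_gap: 0.433
[ 0.57048088 -0.13465503  0.23522565] [ 0.10923581  0.45182528 -0.94099491] [[-9.997e-01  1.000e-03  2.290e-02]
 [-2.290e-02 -4.000e-04 -9.997e-01]
 [-1.000e-03 -1.000e+00  4.000e-04]]
216 [-0.1498 -0.0095 -0.002  -0.0016  0.0061  0.0101  0.0111  0.0105  0.0108
 -0.1489 -0.2344 -0.2353]
224 [-0.1482 -0.0086  0.0031  0.0104  0.011   0.0126  0.0137  0.014   0.013
  0.0105 -0.2349 -0.2343]
232 [-0.0103  0.0005  0.0099  0.0117  0.0143  0.014   0.0139  0.0137  0.014
  0.0133  0.0102 -0.2333]
240 [-0.003   0.0055  0.0105  0.0144  0.013   0.0132  0.0003  0.0061  0.012
  0.0128  0.0132 -0.2344]
248 [ 0.0004  0.0077  0.0109  0.0138  0.0134 -0.0124 -0.0063  0.0014  0.0067
  0.0146  0.0138  0.0094]
256 [ 0.0015  0.0094  0.0106  0.0131  0.0139 -0.015  -0.0064  0.0005  0.0065
  0.0119  0.0143  0.0112]
264 [ 0.0006  0.0088  0.011   0.0133  0.0134 -0.0145 -0.0064  0.0011  0.0058
  0.0126  0.0143  0.0109]
272 [-0.0006  0.0086  0.0105  0.0126  0.0131 -0.0093 -0.0023  0.0039  0.0099
  0.0134  0.0139 -0.2345]
280 [-0.0063  0.0043  0.0098  0.0104  0.0129  0.0139  0.0142  0.0142  0.0132
  0.0137  0.014  -0.2348]
288 [-0.0164 -0.0028  0.0068  0.0097  0.0108  0.0137  0.0134  0.0134  0.0133
  0.0135 -0.2329 -0.2347]
296 [-0.1485 -0.0131 -0.0125  0.0051  0.0108  0.0112  0.0111  0.0099  0.0111
 -0.1495 -0.2338 -0.2332]
```

View pics/z10.png

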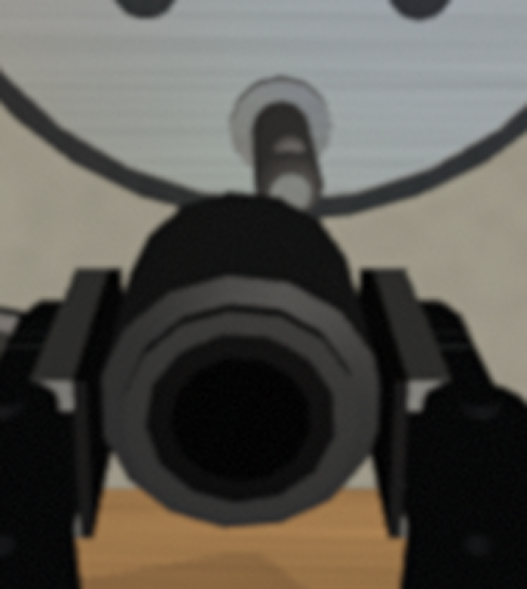

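```bash
python3 - <<'E'
from h import *
t0=manip.sense();
s=snap('wrist','w11');t=manip.sense();tp=t['tcp_pos'];print(t0['tcp_pos'],tp)
M=R.from_quat(t['tool_rot'])
for f in('w10','w11'):
    s=load(f);p=cloud(s);z=p[...,2];m=np.zeros(z.shape,bool);m[225:330,208:310]=True
    m&=(z-tp[2]>.009)&(z-tp[2]<.017)
    c,l,st,ce=cv2.connectedComponentsWithStats(m.astype(np.uint8));i=1+np.argmax(st[1:,4]);q=p[l==i]
    (cx,cy),r=cv2.minEnclosingCircle(np.float32(q[:,:2]))
    in_=p[(l==i)&(z-tp[2]>.0125)]; (ix,iy),ir=cv2.minEnclosingCircle(np.float32(in_[:,:2]))
    print(f,(cx,cy),r,(ix,iy),ir,'off tool',M.inv().apply(np.array([cx,cy,tp[2]])-tp)*1000)
    # tilt of annulus top
    A=np.c_[in_[:,:2]-in_[:,:2].mean(0),np.ones(len(in_))];print('tilt',np.linalg.lstsq(A,in_[:,2],rcond=None)[0])
# post: tip & seat
print('tip',pz(s,180+290/3.1,150+188/3.1,.155),'flange far edge center',pz(s,180+281/3.1,150+ 118/3.1,.101))
E
```

```text
[ 0.57048088 -0.13465503  0.23522565] [ 0.570442   -0.13477307  0.23520138]
w10 (0.5713635087013245, -0.1346435546875) 0.02290954627096653 (0.5708438158035278, -0.13467596471309662) 0.022638121619820595 off tool [-9.24219949e-01  8.64293767e-04 -1.08502848e-01]
tilt [1.17400203e-03 2.02019435e-04 2.48842597e-01]
w11 (0.5725250840187073, -0.13510628044605255) 0.022789763286709785 (0.5718964338302612, -0.13512487709522247) 0.022450679913163185 off tool [-2.07496123  0.00221327  0.38054218]
tilt [-1.45899124e-04  1.11105635e-03  2.49176230e-01]
tip [ 0.57069143 -0.14593948  0.155     ] flange far edge center [ 0.57276707 -0.14608839  0.101     ]
```

View pics/sc10.png

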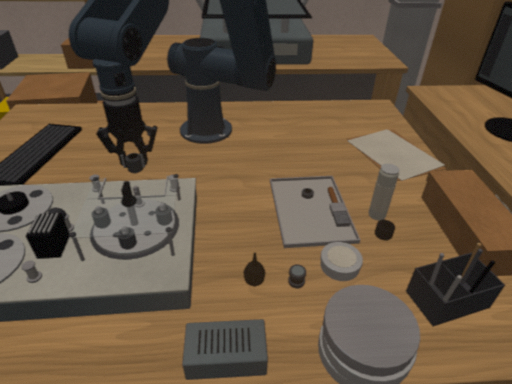

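```bash
python3 -c "
from h import *
a=cv2.imread('pics/w11.png')[130:340,150:380];cv2.imwrite('pics/z11.png',cv2.resize(a,None,fx=2.8,fy=2.8,interpolation=cv2.INTER_CUBIC))"
```

```text
(no output)
```

View pics/z11.png

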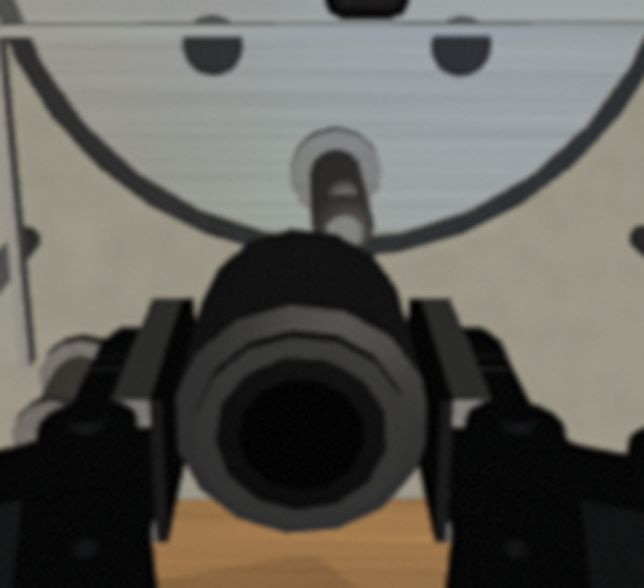

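```bash
python3 - <<'E'
from h import *
t=manip.sense();tp=t['tcp_pos']
for f in ('w10','w11'):
    p=cloud(load(f))
    for c in (250,257,264):
        q=p[220:335,c];dz=q[:,2]-tp[2]
        print(f,c,[(r+220,round((q[r,0]-tp[0])*1000,1),round((q[r,1]-tp[1])*1000,1),round(dz[r]*1000,1)) for r in range(0,115,3) if abs(dz[r])<.03])
    break
E
```

```text
w10 250 [(220, np.float64(17.8), np.float64(4.4), np.float64(-12.2)), (223, np.float64(17.8), np.float64(4.3), np.float64(-8.4)), (226, np.float64(18.0), np.float64(4.2), np.float64(-4.1)), (229, np.float64(18.3), np.float64(4.1), np.float64(0.1)), (232, np.float64(17.7), np.float64(4.0), np.float64(2.2)), (235, np.float64(17.8), np.float64(4.0), np.float64(5.6)), (238, np.float64(18.2), np.float64(3.9), np.float64(9.5)), (241, np.float64(17.2), np.float64(3.9), np.float64(10.2)), (247, np.float64(15.0), np.float64(3.8), np.float64(11.0)), (250, np.float64(14.0), np.float64(3.8), np.float64(11.6)), (253, np.float64(13.0), np.float64(3.7), np.float64(12.4)), (256, np.float64(12.2), np.float64(3.7), np.float64(13.2)), (259, np.float64(11.3), np.float64(3.7), np.float64(14.1)), (262, np.float64(9.3), np.float64(3.7), np.float64(12.7)), (265, np.float64(8.4), np.float64(3.6), np.float64(13.5)), (268, np.float64(-9.1), np.float64(4.0), np.float64(-15.9)), (271, np.float64(-8.9), np.float64(4.0), np.float64(-12.5)), (274, np.float64(-8.9), np.float64(3.9), np.float64(-9.6)), (277, np.float
[... 4197 characters left out ...]
t64(-2.7), np.float64(-1.6)), (286, np.float64(-8.7), np.float64(-2.6), np.float64(1.1)), (289, np.float64(-8.6), np.float64(-2.6), np.float64(3.6)), (292, np.float64(-8.7), np.float64(-2.5), np.float64(5.7)), (295, np.float64(-9.6), np.float64(-2.5), np.float64(6.7)), (298, np.float64(-8.5), np.float64(-2.4), np.float64(10.5)), (301, np.float64(-8.5), np.float64(-2.4), np.float64(12.7)), (304, np.float64(-9.4), np.float64(-2.4), np.float64(13.4)), (307, np.float64(-10.7), np.float64(-2.4), np.float64(13.6)), (310, np.float64(-11.6), np.float64(-2.5), np.float64(14.3)), (313, np.float64(-13.7), np.float64(-2.5), np.float64(13.4)), (316, np.float64(-15.0), np.float64(-2.6), np.float64(13.6))]
```

```bash
python3 -m handwheel '[0,0,0.6,0,0,0,3, 0,0,1.12,0,0,0,3, 0,1.5,1.12,0,0,0,3, 0,3,1.12,0,0,0,3, 0,4.5,1.12,0,0,0,3, 0,4.5,1.12,0,0,0,3, 0,4.5,1.12,0,0,0,3, 0,4.5,1.12,0,0,0,3]'
python3 - <<'E'
from h import *
t=manip.sense()
s=snap('wrist','w12');snap('side','s12');snap('scene','sc12');t=manip.sense();print(t['tcp_pos'],t['force'],R.from_quat(t['tool_rot']).as_matrix().round(4), rel([.5707,-.146,.187]))
a=cv2.imread('pics/w12.png')[130:340,150:380];cv2.imwrite('pics/z12.png',cv2.resize(a,None,fx=2.8,fy=2.8,interpolation=cv2.INTER_CUBIC))
a=np.hstack([cv2.resize(cv2.imread(f'pics/{n}12.png')[y:y+100,x:x+100],None,fx=4,fy=4,interpolation=cv2.INTER_CUBIC) for n,x,y in(('s',225,60),('sc',85,140))]);cv2.imwrite('pics/z12b.png',a)
E
```

```text
t: 10.72
tcp_pos: [0.5707, -0.147, 0.1904]
tool_rot: [0.007, -0.707, 0.707, -0.008]
force: [0.4, -0.2, -1.1]
finger_gap: 0.431
[ 0.57083771 -0.14679335  0.19083407] [-0.07113871 -0.61215901 -1.71088004] [[-0.9998  0.002   0.0218]
 [-0.0218 -0.001  -0.9998]
 [-0.002  -1.      0.001 ]] [ 0.01281659  0.38329873 -0.0800146 ]
```

View pics/z12.png

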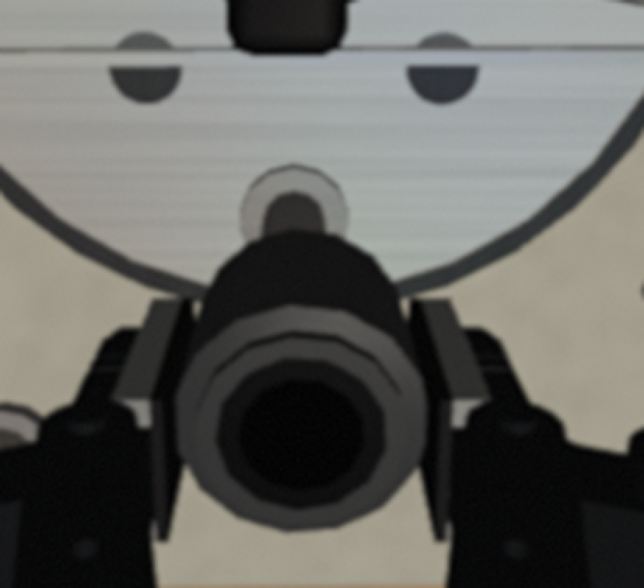

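View pics/z12b.png

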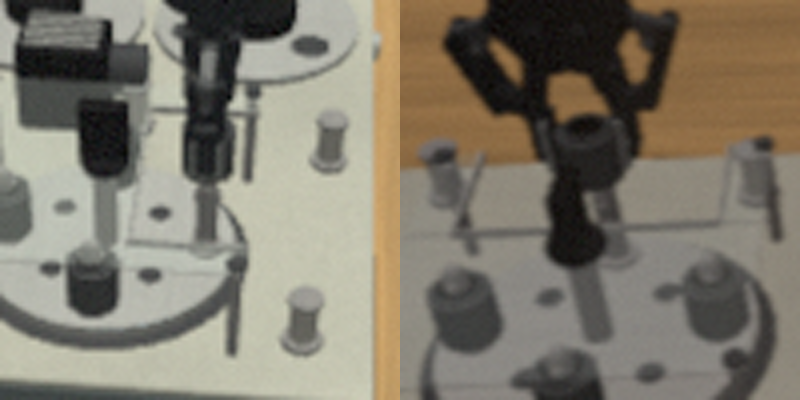

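```bash
python3 - <<'E'
from h import *
s=load('w12');print(pz(s,150+294/2.8,130+215/2.8,.101),pz(s,150+294/2.8,130+195/2.8,.101))
p=cloud(s);q=p[260:300,250:265];print([np.nanmedian(p[r,250:265],0).round(4).tolist() for r in (285,288,291,294,225,229)])
E
python3 -m handwheel '[0,0.3,-0.08,0,0,0,3, 0,0.6,-0.08,0,0,0,3, 0,0.9,-0.08,0,0,0,3, 0,1.2,-0.08,0,0,0,3, 0,1.2,-0.08,0,0,0,3, 0,1.2,-0.08,0,0,0,3]'
python3 - <<'E'
from h import *
t=manip.sense();print(t['tcp_pos'],t['force'],t['ft_torque'])
E
```

```text
[ 0.5705048  -0.14542047  0.101     ] [ 0.57585664 -0.14532136  0.101     ]
[[0.5621, -0.1471, 0.1903], [0.5622, -0.147, 0.1928], [0.5621, -0.147, 0.1952], [0.5623, -0.147, 0.1976], [0.5894, -0.1465, 0.1858], [0.5896, -0.1465, 0.1909]]
t: 11.37
tcp_pos: [0.5699, -0.1455, 0.1773]
tool_rot: [-0.008, 0.707, -0.707, 0.007]
force: [0.2, 0.4, -1.7]
finger_gap: 0.429
[ 0.56992188 -0.14548906  0.17730321] [ 0.23724966  0.37747982 -1.72036552] [0.01682054 0.0164198  0.00184344]
```

```bash
python3 -m handwheel '[0,0.3,0,0,0,0,3, 0,0.6,0,0,0,0,3, 0,0.9,0,0,0,0,3, 0,1.2,0,0,0,0,3, 0,1.2,0,0,0,0,3]'
python3 - <<'E'
from h import *
t=manip.sense();print(t['tcp_pos'],t['force'],t['ft_torque'])
E
```

```text
t: 11.78
tcp_pos: [0.5699, -0.1457, 0.1655]
tool_rot: [0.008, -0.707, 0.707, -0.008]
force: [-0.9, -0.8, -2.3]
finger_gap: 0.432
[ 0.56988954 -0.14566827  0.16548275] [-0.85971184 -0.8106851  -2.31460595] [-0.10542718  0.00546033 -0.01312803]
```

```bash
python3 - <<'E'
from h import *
s=snap('wrist','w13');snap('side','s13');snap('scene','sc13');tp=manip.sense()['tcp_pos']
a=cv2.imread('pics/w13.png')[130:340,150:380];a=cv2.resize(a,(400,400),interpolation=cv2.INTER_CUBIC)
b=[cv2.resize(cv2.imread(f'pics/{n}13.png')[y:y+60,x:x+60],None,fx=6.667,fy=6.667,interpolation=cv2.INTER_CUBIC)[:400,:400] for n,x,y in(('s',245,75),)]
cv2.imwrite('pics/z13.png',np.hstack([a]+b))
c=cv2.imread('pics/sc13.png')[140:240,60:200];cv2.imwrite('pics/z13b.png',cv2.resize(c,None,fx=5,fy=5,interpolation=cv2.INTER_CUBIC))
p=cloud(s)
print([(r,(p[r,257]-tp).round(4).tolist()) for r in range(215,330,5)])
E
```

```text
[(215, [0.0189, 0.0005, -0.0171]), (220, [0.019, 0.0005, -0.0099]), (225, [0.0189, 0.0005, -0.0038]), (230, [0.0186, 0.0005, 0.0012]), (235, [0.0187, 0.0005, 0.007]), (240, [0.0179, 0.0005, 0.0102]), (245, [0.0163, 0.0004, 0.0114]), (250, [0.0152, 0.0004, 0.0135]), (255, [0.0129, 0.0004, 0.0132]), (260, [0.0108, 0.0003, 0.0134]), (265, [0.0094, 0.0003, 0.0149]), (270, [-0.0094, -0.0001, -0.0147]), (275, [-0.009, -0.0001, -0.0092]), (280, [-0.0091, -0.0001, -0.0049]), (285, [-0.0093, -0.0001, -0.0008]), (290, [-0.009, -0.0001, 0.0036]), (295, [-0.0089, -0.0001, 0.0076]), (300, [-0.0097, -0.0001, 0.0101]), (305, [-0.0083, -0.0001, 0.0157]), (310, [-0.0116, -0.0002, 0.0143]), (315, [-0.0143, -0.0002, 0.0139]), (320, [-0.0877, -0.0017, -0.0788]), (325, [-0.093, -0.0018, -0.0797])]
```

View pics/z13.png

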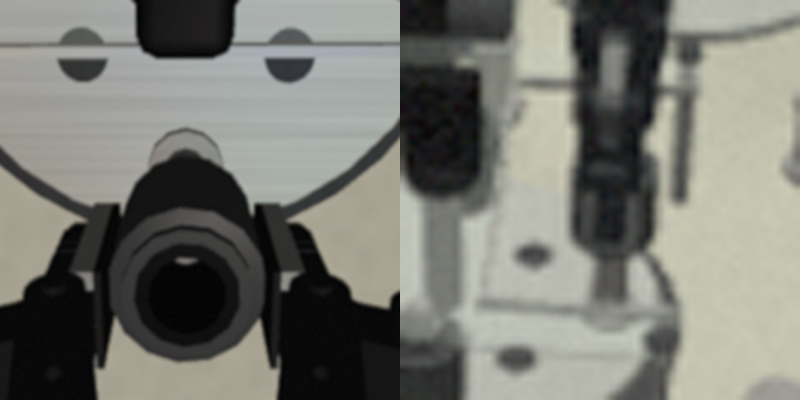

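View pics/z13b.png

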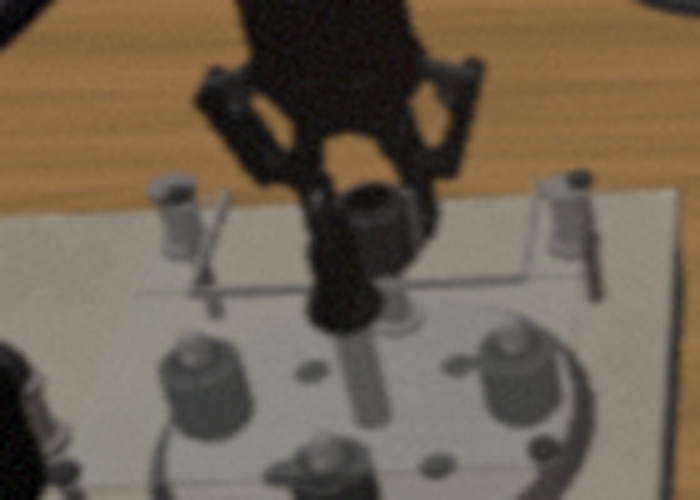

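```bash
python3 -m handwheel '[0,0.2,0,0,0,0,3, 0,0.4,0,0,0,0,3, 0,0.6,0,0,0,0,3, 0,0.8,0,0,0,0,3, 0,0.8,0,0,0,0,3]' 80
python3 - <<'E'
from h import *
t=manip.sense();print(t['tcp_pos'],t['force'],t['ft_torque'],rel([.5705,-.146,.128]))
s=snap('wrist','w14');tp=t['tcp_pos'];p=cloud(s)
print([(r,(p[r,257]-tp).round(4).tolist()) for r in range(215,330,5)])
a=cv2.imread('pics/w14.png')[130:340,150:380];cv2.imwrite('pics/z14.png',cv2.resize(a,None,fx=2.8,fy=2.8,interpolation=cv2.INTER_CUBIC))
E
```

```text
t: 12.35
tcp_pos: [0.5698, -0.1456, 0.157]
tool_rot: [0.008, -0.707, 0.707, -0.007]
force: [0.1, 0.0, -3.4]
finger_gap: 0.428
[ 0.569803   -0.14563752  0.15700363] [ 0.116557    0.00938995 -3.43247856] [-0.21801739 -0.00564632  0.02515937] [-0.07128623  2.90030593  0.03771439]
[(215, [0.0186, 0.0005, -0.0183]), (220, [0.0189, 0.0005, -0.0105]), (225, [0.0188, 0.0005, -0.0044]), (230, [0.0188, 0.0005, 0.0013]), (235, [0.0192, 0.0005, 0.0078]), (240, [0.0184, 0.0005, 0.0108]), (245, [0.0164, 0.0005, 0.0113]), (250, [0.0152, 0.0004, 0.0132]), (255, [0.0136, 0.0004, 0.0144]), (260, [0.0113, 0.0004, 0.0141]), (265, [0.0016, 0.0002, 0.0002]), (270, [-0.0013, 0.0001, -0.0005]), (275, [-0.004, 0.0, -0.0009]), (280, [-0.0092, -0.0001, -0.0053]), (285, [-0.0089, -0.0001, -0.0005]), (290, [-0.0087, -0.0001, 0.0039]), (295, [-0.0085, -0.0, 0.008]), (300, [-0.009, -0.0001, 0.0108]), (305, [-0.0088, -0.0001, 0.0146]), (310, [-0.0118, -0.0001, 0.0138]), (315, [-0.0138, -0.0002, 0.0143]), (320, [-0.0809, -0.0015, -0.0701]), (325, [-0.0852, -0.0016, -0.0701])]
```

View pics/z14.png

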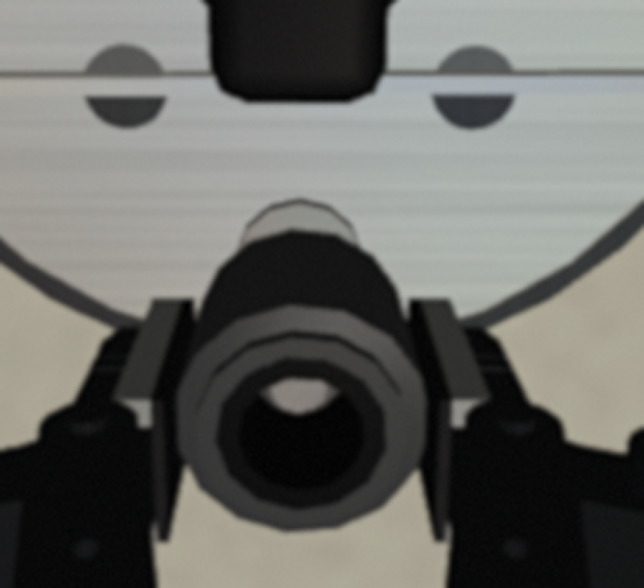

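```bash
python3 -m handwheel '[0,0.3,0,0,0,0,3, 0,0.7,0,0,0,0,3, 0,1.1,0,0,0,0,3, 0,1.5,0,0,0,0,3, 0,1.9,0,0,0,0,3, 0,2.2,0,0,0,0,3, 0,2.2,0,0,0,0,3]' 80
python3 - <<'E'
from h import *
t=manip.sense();print(t['tcp_pos'],t['force'],t['ft_torque'],rel([.5705,-.146,.128]))
s=snap('wrist','w15');tp=t['tcp_pos'];p=cloud(s)
print([(r,(p[r,257]-tp).round(4).tolist()) for r in range(215,330,5)])
a=cv2.imread('pics/w15.png')[130:340,150:380];cv2.imwrite('pics/z15.png',cv2.resize(a,None,fx=2.8,fy=2.8,interpolation=cv2.INTER_CUBIC))
E
```

```text
t: 12.98
tcp_pos: [0.5697, -0.1455, 0.1349]
tool_rot: [-0.008, 0.707, -0.707, 0.007]
force: [-0.2, -0.1, -2.6]
finger_gap: 0.427
[ 0.56972101 -0.14546775  0.13486464] [-0.1742547  -0.1308318  -2.60466207] [-0.09861514  0.01799106 -0.01780765] [-0.07744944  0.68635858  0.05520373]
[(215, [0.0189, 0.0006, -0.0173]), (220, [0.0187, 0.0005, -0.0109]), (225, [0.019, 0.0005, -0.004]), (230, [0.0187, 0.0005, 0.0012]), (235, [0.0188, 0.0005, 0.0067]), (240, [0.0183, 0.0005, 0.0107]), (245, [0.0164, 0.0005, 0.0112]), (250, [0.015, 0.0004, 0.0129]), (255, [0.0136, 0.0004, 0.0144]), (260, [0.0115, 0.0004, 0.0144]), (265, [0.0093, 0.0003, 0.0144]), (270, [0.0082, 0.0003, 0.0164]), (275, [0.0069, 0.0003, 0.0179]), (280, [0.0057, 0.0002, 0.0196]), (285, [0.0051, 0.0002, 0.0221]), (290, [0.0029, 0.0002, 0.022]), (295, [0.0004, 0.0001, 0.0215]), (300, [-0.0015, 0.0001, 0.022]), (305, [-0.003, 0.0001, 0.0229]), (310, [-0.0116, -0.0001, 0.0141]), (315, [-0.0146, -0.0002, 0.0133]), (320, [-0.0631, -0.0011, -0.0468]), (325, [-0.0683, -0.0012, -0.0486])]
```

View pics/z15.png

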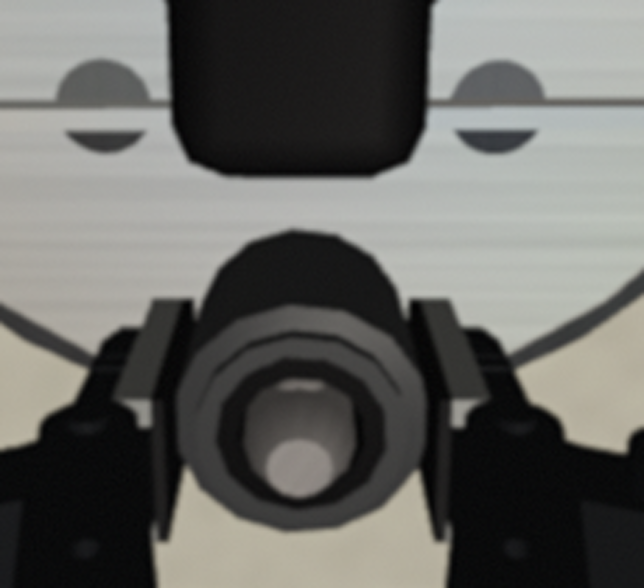

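```bash
python3 -m handwheel '[0,0.2,0,0,0,0,3, 0,0.4,0,0,0,0,3, 0,0.5,0,0,0,0,3, 0,0.5,0,0,0,0,3]' 80
python3 -m handwheel '[0,0.1,0,0,0,0,3, 0,0.15,0,0,0,0,3, 0,0.15,0,0,0,0,3]' 80
python3 - <<'E'
from h import *
t=manip.sense();print(t['tcp_pos'],t['force'],t['ft_torque'])
s=snap('wrist','w16');tp=t['tcp_pos'];p=cloud(s)
print([(r,(p[r,257]-tp).round(4).tolist()) for r in range(235,330,5)])
E
```

```text
t: 13.37
tcp_pos: [0.5698, -0.1454, 0.1301]
tool_rot: [-0.008, 0.707, -0.707, 0.007]
force: [0.5, -0.1, -2.4]
finger_gap: 0.428
t: 13.62
tcp_pos: [0.5702, -0.1456, 0.1292]
tool_rot: [0.008, -0.707, 0.707, -0.008]
force: [0.3, -0.2, -1.1]
finger_gap: 0.431
[ 0.57020325 -0.14561015  0.12915705] [ 0.33485555 -0.20146216 -1.06153506] [-0.03911615 -0.01080947  0.03612698]
[(235, [0.0187, 0.0005, 0.0066]), (240, [0.0184, 0.0005, 0.0109]), (245, [0.0164, 0.0005, 0.0112]), (250, [0.0154, 0.0004, 0.0138]), (255, [0.0131, 0.0004, 0.0133]), (260, [0.0112, 0.0003, 0.0138]), (265, [0.0099, 0.0003, 0.0156]), (270, [0.0098, 0.0003, 0.0194]), (275, [0.0079, 0.0003, 0.0197]), (280, [0.0071, 0.0003, 0.0219]), (285, [0.0066, 0.0002, 0.0246]), (290, [0.0053, 0.0002, 0.0257]), (295, [0.0045, 0.0002, 0.0277]), (300, [0.0028, 0.0002, 0.0282]), (305, [0.0006, 0.0001, 0.028]), (310, [-0.001, 0.0001, 0.0287]), (315, [-0.0035, 0.0, 0.0282]), (320, [-0.0597, -0.0011, -0.0425]), (325, [-0.0632, -0.0011, -0.0423])]
```

```bash
python3 -m handwheel '[0,0.1,0,0,0,0,3, 0,0.2,0,0,0,0,3, 0,0.2,0,0,0,0,3, 0,0.2,0,0,0,0,3]' 80
python3 - <<'E'
from h import *
t=manip.sense();print(t['tcp_pos'],t['force'],t['ft_torque'])
E
```

```text
t: 14.0
tcp_pos: [0.5704, -0.1457, 0.1287]
tool_rot: [0.007, -0.707, 0.707, -0.008]
force: [-1.3, 0.4, 6.5]
finger_gap: 0.431
[ 0.57039866 -0.14569616  0.12866497] [-1.3412741   0.36738895  6.4817016 ] [0.18930551 0.30188068 0.02434531]
```

```bash
python3 -m handwheel '[0,-0.1,0,0,0,0,3.6, 0,-0.1,0,0,0,0,4.2, 0,-0.1,0,0,0,0,5, 0,-0.1,0,0,0,0,5.6, 0,-0.1,0,0,0,0,6, 0,-0.1,0,0,0,0,6,0,-0.1,0,0,0,0,6]' 20
python3 - <<'E'
from h import *
t=manip.sense();print(t['tcp_pos'],t['force'],t['finger_gap'])
s=snap('wrist','w17')
a=cv2.imread('pics/w17.png')[130:384,120:400];cv2.imwrite('pics/z17.png',cv2.resize(a,None,fx=2.3,fy=2.3,interpolation=cv2.INTER_CUBIC))
E
```

```text
t: 14.58
tcp_pos: [0.5701, -0.1456, 0.1281]
tool_rot: [-0.008, 0.707, -0.707, 0.008]
force: [-0.3, -0.1, -0.1]
finger_gap: 0.706
[ 0.57010765 -0.14561468  0.12806938] [-0.2936745  -0.14209929 -0.09203872] 0.7055314921940182
```

View pics/z17.png

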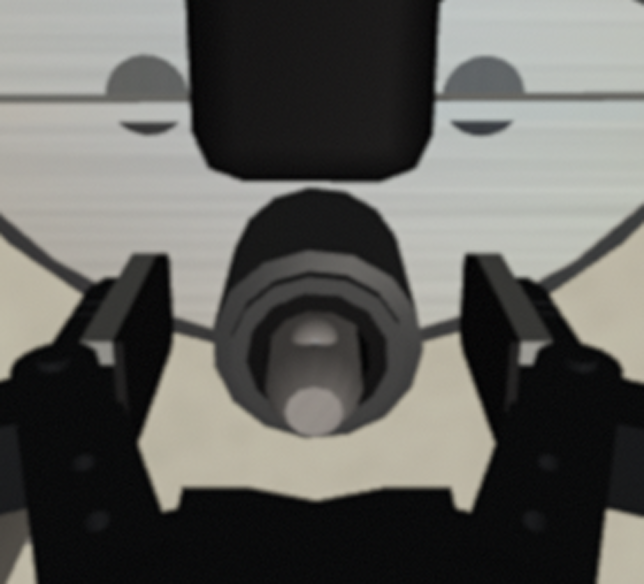

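```bash
python3 -m handwheel '[0,-1,0,0,0,0,6, 0,-3,0,0,0,0,6, 0,-6,0,0,0,0,6, 0,-10,0,0,0,0,6, 0,-14,0,0,0,0,6, 3,-17,0,0,0,0,6, 6,-18,0,0,0,0,6, 8,-18,0,0,0,0,6,8,-18,0,0,0,0,6,8,-18,0,0,0,0,6]' 20
python3 - <<'E'
from h import *
s=snap('wrist','w18');d=snap('side','s18');snap('scene','sc18')
p=cloud(s);z=p[...,2]
m=(p[...,2]>.207)&(p[...,2]<.225);m[130:]=0;m[:,:200]=0;m[:,320:]=0;q=p[m]
u,_,vt=np.linalg.svd(q[:,:2]-q[:,:2].mean(0),full_matrices=False);print(len(q),q.mean(0),'bar',np.degrees(np.arctan2(vt[0,1],vt[0,0])))
for f in('w18','s18'):
    p=cloud(load(f));z=p[...,2]
    m=(np.hypot(p[...,0]-.5705,p[...,1]+.1456)<.024)&(z>.13)&(z<.17);q=p[m]
    t=q[(q[:,2]>.136)&(q[:,2]<.147)];print(f,'roller top z',np.percentile(t[:,2],[10,50,90]),cv2.minEnclosingCircle(np.float32(t[:,:2])),'tip',np.percentile(q[:,2],98))
a=cv2.imread('pics/w18.png')[:250,100:420];cv2.imwrite('pics/z18.png',cv2.resize(a,None,fx=2.4,fy=2.4,interpolation=cv2.INTER_CUBIC))
b=cv2.imread('pics/s18.png');cv2.imwrite('pics/z18b.png',cv2.resize(b[60:180,180:340],None,fx=4.5,fy=4.5,interpolation=cv2.INTER_CUBIC))
E
```

```text
t: 15.47
tcp_pos: [0.4896, -0.1473, 0.3094]
tool_rot: [0.007, -0.707, 0.707, -0.008]
force: [0.1, -0.0, 0.2]
finger_gap: 0.699<stdin>:5: RuntimeWarning: Mean of empty slice.
  ret = um.true_divide(
Traceback (most recent call last):
IndexError: index 0 is out of bounds for axis 0 with size 0
```

```bash
python3 - <<'E'
from h import *
for f in('w18','s18'):
    p=cloud(load(f));z=p[...,2]
    m=(np.hypot(p[...,0]-.5705,p[...,1]+.1456)<.024)&(z>.13)&(z<.17);q=p[m]
    t=q[(q[:,2]>.136)&(q[:,2]<.147)];print(f,len(t))
    if len(t):print('roller top z',np.percentile(t[:,2],[10,50,90]),cv2.minEnclosingCircle(np.float32(t[:,:2])),'tip',np.percentile(q[:,2],98))
a=cv2.imread('pics/w18.png')[:250,100:420];cv2.imwrite('pics/z18.png',cv2.resize(a,None,fx=2.4,fy=2.4,interpolation=cv2.INTER_CUBIC))
b=cv2.imread('pics/s18.png');cv2.imwrite('pics/z18b.png',cv2.resize(b[60:180,180:340],None,fx=4.5,fy=4.5,interpolation=cv2.INTER_CUBIC))
E
```

```text
w18 1096
roller top z [0.13924745 0.14179421 0.14325297] ((0.5708738565444946, -0.14594797790050507), 0.018909256905317307) tip 0.15734364612496352
s18 68
roller top z [0.13669179 0.13932519 0.14270938] ((0.5711699724197388, -0.14257128536701202), 0.018906768411397934) tip 0.15541654735676913
```

View pics/z18.png

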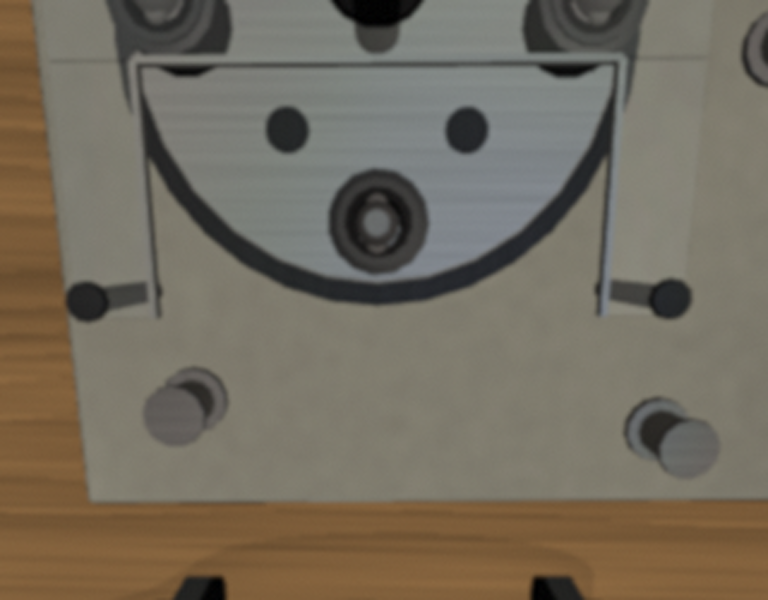

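View pics/z18b.png

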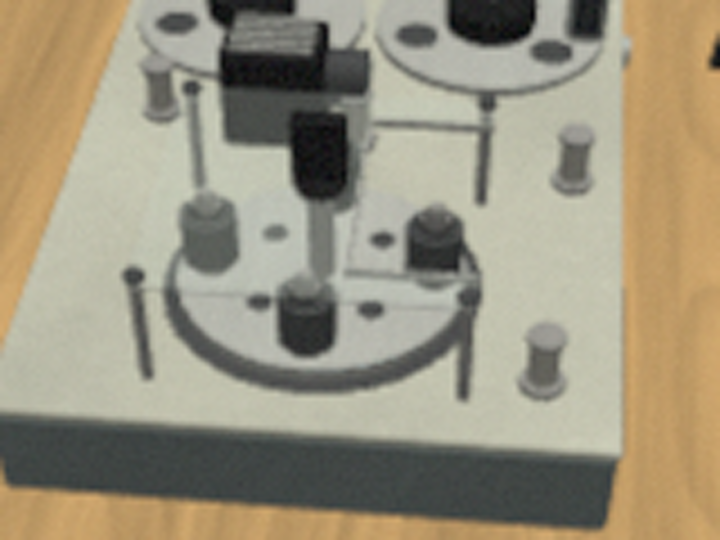

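```bash
python3 -c "
from station import manip
print(manip.sense()['qd'].round(4));print(manip.sign_off())"
```

```text
[ 0.0038  0.0145 -0.0027 -0.0014  0.0003  0.0009]
the job is handed in; nothing more can be done
None
```

I turned the turret clockwise by its knob, about 1.34 rad, until the empty post stood in the middle of the notch. I then took the full-height roller from the tray, pushed it home on that post, let go and withdrew. The job was handed in at about 15.5 s of the 54 s allowed.

**Turret:** After I let go of the knob, its bar measured 0.9° against the deck's 1.4°, so the turret was about −0.01 rad from zero. I could not repeat that reading after fitting because the knob was out of the last wrist picture. That picture does show the roller centred in the notch.

**Roller:**
- Before release, the post stood 14.4 mm above the roller's top, against 14 mm when home.
- A final push met the flange at about 6.5 N.
- After release, the balls were visible above the roller's core. In the wrist camera its top was about 142 mm above the table, against 141 expected, and its centre was within about 1 mm of the post.

**Checks that disagreed:**
- I never read the 8–15 N of resistance expected at the balls. I only read the force at the end of each move, so the peak probably fell between readings.
- The side camera put the roller's centre about 3 mm off in y. It had only 68 points there, so I went with the wrist camera.

**Other things:** No force reading, again taken only at the end of each move, came near a limit. I did not measure the other things on the bench again at the end; I kept clear of them throughout.

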